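Set out reel spools by size on the spindle board

ROBOT

A 7-joint arm with a two-finger parallel gripper is mounted at the origin on the work surface. World frame = base frame: x ahead of the robot, y to its left, z up, the work surface at z = 0. Lengths are in mm, angles in degrees, forces in N, time in s.
With the tool pointing down it reaches from about 350 to 900 mm from the base axis. Payload 19.9 kg.
Tool frame: the origin (TCP) lies at the very end of the fingers, on their centre line; the grasp point (between the pads) lies 19 mm behind it (ctrl.grip_point_offset is the distance from the TCP to the grasp point, in mm); z points along the fingers, y is the line along which they close (so a half turn about z gives the same grasp; the last joint's range is limited). The gripper opens to 85 mm and grips with 20 to 120 N. Pads are 22 mm wide; open, the fingers measure 114 mm over their backs; the gripper's body (76 mm by 85 mm) begins 54 mm behind the grasp point. The pads swing forward as they close: fully open they stand 13 mm farther back than shut.
Start: joints at [74.972, 23.915, -0.59, 92.452, 0.269, 63.638, -3.037], TCP at [136.877, -609.806, 209.46] pointing down, gripper open.
Joint ranges: [-161.28, 161.28], [-22.2, 115.67], [-73.04, 71.86], [3.21, 147.25], [-68.34, 248.33], [10.77, 114.83], [-161.83, 161.83]. Speed limits (degrees/s): [108.29, 108.29, 136.94, 136.94, 172.46, 172.46, 172.46].

INTERFACE

Orientations are given as [roll, pitch, yaw] about the fixed x, y, z axes, in that order (R = Rz(yaw) Ry(pitch) Rx(roll)).
In Python, from rig import ctrl gives the robot as it stands. The module is installed in compiled form; this text tells all that it offers.
- The arm moves only by the shell command python3 -m creep 'ROWS' [OPENING] [FORCE]. ROWS is JSON, a list of rows, each an object of numbers: "tx", "ty", "tz": the shift along the tool's x, y, z normalised to -1 to 1, where 1 is 0.025 m; "wx", "wy", "wz": the turn, a rotation vector about the tool's x, y, z normalised to -1 to 1, where 1 is 6 degrees. In form: [{"tx": .., "ty": .., "tz": .., "wx": .., "wy": .., "wz": ..}, ...]. A call has 1 to 20 rows; each row shifts and turns the commanded pose from where the row before left it, along the tool's axes as they then stand; what a row does not reach is not made up. A row lasts 1/12 s, in which the tool goes at most 41.7 mm and 7.16 degrees, less where a joint would pass 70% of its speed; a pose out of reach is approached as far as the arm can. A call with a number of a shift or a turn outside -1 to 1 is refused whole. A call with a gripper value outside its range is refused whole. OPENING is the opening, from -1 (shut) to 1 (fully open), so that 0 is half open, set as the call begins (- or left out, the last holds). The fingers move at their own pace and stop on an object; FORCE is the grip in N (left out, the last holds). Time passes only in rows, so rows that do not move let the fingers close. It gives the time, the measured TCP pose, the force, the opening and the grip force at its end, in the units of the state.
- ctrl.get_obs(): the state, without advancing time (a new reading comes with each control period).
- ctrl.camera(name): name is "side" or "top" or "wrist"; returns a dict with "pixels" (420x560x3 uint8, red, green, blue), "intrinsics" (3x3 intrinsics, pixels), "D" ([k1, k2, p1, p2, k3] as OpenCV has them; the pictures are not rectified), "origin" and "orientation" of the camera in the world; the wrist camera has in their place "hand_eye" (4x4, takes a point from camera to tool coordinates, whose origin is the TCP and whose axes are the flange's). Camera axes: x right, y down, z forward; pixel columns grow to the right and rows downward; lengths in mm; the calibration is good to about 2 mm. A picture is of the moment at which its call begins: read the wrist's pose just before it. There is no depth.
- ctrl.finish_job(): hands the job in; it is judged then, once.
The state is a dict: "time_s": time; "joint_positions": joint angles; "joint_vel": joint speeds; "tau": joint torques, N m; "tcp_pos": TCP position; "ee_rot": TCP orientation; "contact_force": force on the tool from outside, world axes, zero at the start; "ft_torque": the same for the moment, N m; "width": finger opening in mm; "gripper_force": force on a finger pad.
Only numpy, scipy, OpenCV 4.12 (cv2) and the standard library are available. Lean on these libraries where they do the work, as an engineer would, in place of code of your own. Each camera call takes 0.05 s, during which the arm holds its last target. There are 200 camera calls.

TASK

Set the four loose brown reel spools out on the board's spindles in order of size: the largest on the spindle nearest the red knob, then the next smaller on each following spindle, down to the smallest at the other end. Lower each one over its spindle until it lies flat on its pad, without dropping or throwing it, and leave the complete reel on the left where it lies.

Things in the scene. Friction and masses are not known exactly. Their poses are not given: they have to be found in the camera images.
- spool_64_centre (a point): the largest of four loose brown bakelite reel spools with greenish line wound between their flanges: a short tube lying flat on the zinc, outer diameter 64 mm, height 28 mm, with a plain bore of 22 mm diameter right through; 80 g, up to a third more or less. The point is its centre, half-way up (14 mm above its underside); z is the bore's axis. It is round, so its yaw is of no account; grip it across the outside
- spool_54_centre (a point): the second largest of four loose brown bakelite reel spools with greenish line wound between their flanges: a short tube lying flat on the zinc, outer diameter 54 mm, height 28 mm, with a plain bore of 22 mm diameter right through; 60 g, up to a third more or less. The point is its centre, half-way up (14 mm above its underside); z is the bore's axis. It is round, so its yaw is of no account; grip it across the outside
- spool_44_centre (a point): the second smallest of four loose brown bakelite reel spools with greenish line wound between their flanges: a short tube lying flat on the zinc, outer diameter 44 mm, height 28 mm, with a plain bore of 22 mm diameter right through; 45 g, up to a third more or less. The point is its centre, half-way up (14 mm above its underside); z is the bore's axis. It is round, so its yaw is of no account; grip it across the outside
- spool_34_centre (a point): the smallest of four loose brown bakelite reel spools with greenish line wound between their flanges: a short tube lying flat on the zinc, outer diameter 34 mm, height 28 mm, with a plain bore of 22 mm diameter right through; 30 g, up to a third more or less. The point is its centre, half-way up (14 mm above its underside); z is the bore's axis. It is round, so its yaw is of no account; grip it across the outside
- spindle_1_seat (a point): one of four fixed, like brass spindles, 6 mm thick, in a straight row 87 to 103 mm apart on a light wood board (460 x 90 mm, its top 12 mm above the zinc), numbered along the row. It stands 22 mm above a green felt pad (60 mm wide, 3 mm thick). The point is on its axis at the pad's top, 15 mm above the zinc, where a spool's underside rests; z up, y along the row, x across it
- spindle_2_seat (a point): one of four fixed, like brass spindles, 6 mm thick, in a straight row 87 to 103 mm apart on a light wood board (460 x 90 mm, its top 12 mm above the zinc), numbered along the row. It stands 22 mm above a green felt pad (60 mm wide, 3 mm thick). The point is on its axis at the pad's top, 15 mm above the zinc, where a spool's underside rests; z up, y along the row, x across it
- spindle_3_seat (a point): one of four fixed, like brass spindles, 6 mm thick, in a straight row 87 to 103 mm apart on a light wood board (460 x 90 mm, its top 12 mm above the zinc), numbered along the row. It stands 22 mm above a green felt pad (60 mm wide, 3 mm thick). The point is on its axis at the pad's top, 15 mm above the zinc, where a spool's underside rests; z up, y along the row, x across it
- spindle_4_seat (a point): one of four fixed, like brass spindles, 6 mm thick, in a straight row 87 to 103 mm apart on a light wood board (460 x 90 mm, its top 12 mm above the zinc), numbered along the row. It stands 22 mm above a green felt pad (60 mm wide, 3 mm thick). The point is on its axis at the pad's top, 15 mm above the zinc, where a spool's underside rests; z up, y along the row, x across it
- red_knob: small fixed red knob, 28 mm wide and 22 mm high, standing on the board about 62 mm beyond one of the two end spindles; it marks the end where the largest spool goes (a like black knob, not listed, stands at the other end). The origin is at its foot, on the board's top
- reel_centre (a point): a complete brown bakelite centrepin reel, 100 mm in diameter and 36 mm high (52 mm with its two white handle knobs), lying flat on the zinc on the robot's left, not to be moved. The point is its centre, 18 mm up
Things that resemble listed ones, but are neither listed nor needed, are in the scene too. Leave any orange or white look-alike of the part that bears spool_54_centre alone. What is shaped like the part that bears spool_34_centre but purple or yellow is not meant.

How it is judged:
By the outcome, as a careful person would: the job done as asked, in the order asked, and still so for the second after the job is handed in, with the robot touching nothing.
It also fails if it takes over 99 s, if anything falls off the work surface, if the arm or the gripper's body presses on something with over 40 N, if the wrist force passes 120 N, or if a joint passes its speed limit or range.

## Working session

There is one attempt and no reset: what is moved stays moved. The work goes in short steps, Python scripts to look and compute and a shell command to move; the robot and the scene stay as the last step left them, time stands still between calls to the robot, and variables do not carry over. Pictures are saved under pics/ and viewed, at most 14 in all, crops included, and the job is handed in when it is done.

```bash
mkdir -p pics; python3 - <<'E'
from rig import ctrl
import cv2,numpy as np
o=ctrl.get_obs();print(o['time_s'],o['tcp_pos'],o['ee_rot'],o['width'])
for n in('top','side'):
    c=ctrl.camera(n);cv2.imwrite(f'pics/{n}0.png',c['pixels'][...,::-1]);print(n,c['intrinsics'],c['D'],c['origin'],c['orientation'])
E
```

```text
0.0 [ 136.82343529 -609.44721595  208.84794376] [-1.79928791e+02  4.73318788e-03  1.26540422e+01] 85.5425544001967
top [[441.7970656    0.         284.6560961 ]
 [  0.         441.7970656  210.56161615]
 [  0.           0.           1.        ]] [-0.1264883  0.         0.         0.         0.       ] [ 295.98018098   62.62737383 1193.41444981] [-169.16306827    0.65571102  -91.3427357 ]
side [[452.91127421   0.         267.91890967]
 [  0.         452.91127421 211.39639093]
 [  0.           0.           1.        ]] [0.01004719 0.         0.         0.         0.        ] [341.67885912 700.85693809 731.55544932] [-136.33035399   -1.16404351 -166.42141354]
```

View pics/top0.png

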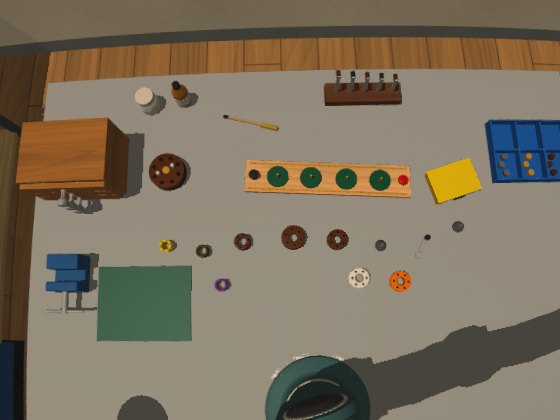

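View pics/side0.png

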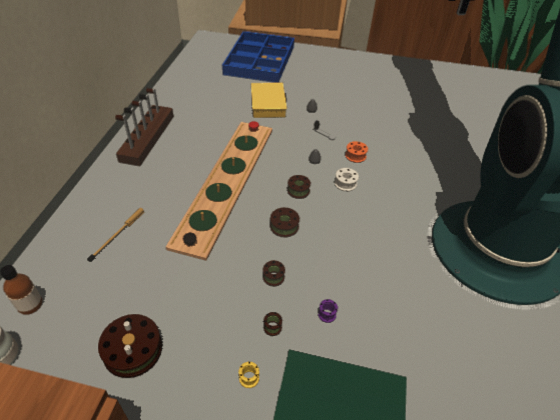

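Top view: brown spools at (293,237) 64, (337,239) 54, (243,242) 44 and (203,251) 34; purple (222,285), yellow (167,245), white (359,278) and orange (400,281) are the look-alikes. The red knob (403,180) is at the right-hand end and the spindles are at about (380,180), (346,179), (311,177), (277,176). The side view agrees. Next I measure.

```bash
cat > h.py <<'E'
import cv2,numpy as np
from scipy.spatial.transform import Rotation as R
def ray(c,px,z):
    u=cv2.undistortPoints(np.array(px,float).reshape(-1,1,2),c['intrinsics'],np.array(c['D'])).reshape(-1,2)
    d=np.c_[u,np.ones(len(u))]@R.from_euler('xyz',c['orientation'],degrees=True).as_matrix().T
    o=np.array(c['origin']);return o+d*((z-o[2])/d[:,2])[:,None]
def blobs(m,amin=30):
    return [k for k in cv2.findContours(m.astype(np.uint8),cv2.RETR_EXTERNAL,cv2.CHAIN_APPROX_NONE)[0] if cv2.contourArea(k)>amin]
E
python3 - <<'E'
from h import *
from rig import ctrl
for n in('top','side'):
    c=ctrl.camera(n);c={**c};im=c['pixels'].astype(int);r,g,b=im[...,0],im[...,1],im[...,2]
    hsv=cv2.cvtColor(c['pixels'],cv2.COLOR_RGB2HSV)
    x0,y0,x1,y1=(185,215,355,262) if n=='top' else (255,165,310,340)
    dark=np.zeros(r.shape,bool);dark[y0:y1,x0:x1]=((hsv[...,2]<95)&(hsv[...,1]>70)|(hsv[...,1]>110))[y0:y1,x0:x1]
    for k in blobs(dark,40):
        q=ray(c,k,20)[:,:2].astype(np.float32);(cx,cy),rad=cv2.minEnclosingCircle(q)
        print(n,'spool',cv2.boundingRect(k),np.round([cx,cy,2*rad],1))
    green=(g>r*1.5)&(g>b*1.15)
    x0,y0,x1,y1=(250,160,405,195) if n=='top' else (170,120,280,245)
    w=np.zeros_like(green);w[y0:y1,x0:x1]=green[y0:y1,x0:x1]
    for k in blobs(w):
        q=ray(c,k,15)[:,:2].astype(np.float32);(cx,cy),rad=cv2.minEnclosingCircle(q)
        print(n,'pad',cv2.boundingRect(k),np.round([cx,cy,2*rad],1))
    red=(r>120)&(g<60)&(b<60)
    for k in blobs(red,15):print(n,'red',cv2.boundingRect(k),np.round(ray(c,k.reshape(-1,2).mean(0),30),1))
    if n=='top':
        cv2.imwrite('pics/crop.png',cv2.resize(c['pixels'][150:300,150:420,::-1],None,fx=2.9,fy=2.9,interpolation=cv2.INTER_CUBIC))
E
```

```text
top spool (196, 245, 14, 13) [417.6 293.4  36.3]
top spool (234, 233, 17, 18) [439.6 186.9  46.2]
top spool (327, 229, 21, 21) [439.5 -67.   57. ]
top spool (282, 225, 23, 25) [447.9  49.6  65.9]
top pad (370, 170, 20, 20) [ 601.4 -193.7   56.9]
top pad (336, 169, 20, 20) [607.1 -99.9  56.9]
top pad (301, 168, 20, 20) [613.2  -3.   56.9]
top pad (268, 167, 20, 20) [618.9  89.   56.7]
top red (398, 175, 10, 10) [[ 596.7 -254.2   30. ]]
side spool (264, 312, 18, 24) [416.3 299.4  45.8]
side spool (263, 260, 22, 26) [439.3 192.1  59.3]
side spool (270, 208, 30, 29) [445.3  56.7  82.8]
side spool (288, 175, 22, 23) [438.4 -59.9  76.3]
side red (249, 122, 10, 6) [[ 596.1 -249.7   30. ]]
```

View pics/crop.png

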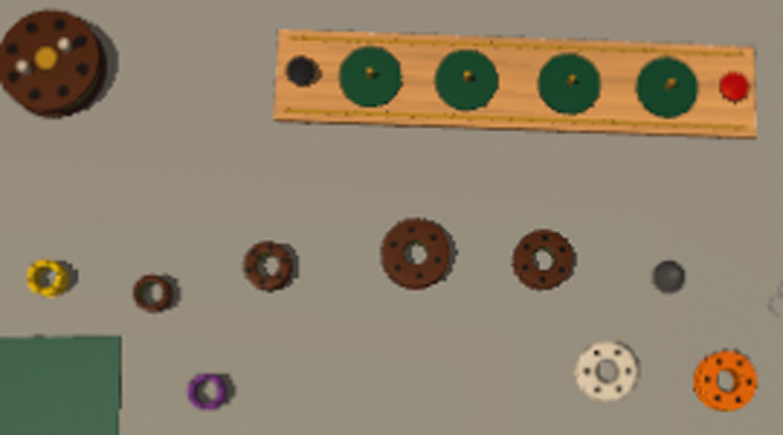

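The sizes (66/57/46/36 seen) and spindle spacings (97/97/92) fit. Plan:
- 64 (448,50) goes to (601,-194)
- 54 (440,-67) goes to (607,-100)
- 44 (440,187) goes to (613,-3)
- 34 (417,293) goes to (619,89)

The brown ones are meant; white, orange, purple and yellow are left alone. First I turn to yaw 90 so the fingers close along world x.

```bash
python3 -m creep '[{"wz":-1},{"wz":-1},{"wz":-1},{"wz":-1},{"wz":-1},{"wz":-1},{"wz":-1},{"wz":-1},{"wz":-1},{"wz":-1},{"wz":-1},{"wz":-1},{"wz":-0.9},{}]' 1 40
python3 -m creep '[{"ty":1},{"ty":1},{"tx":0.9,"ty":0.6},{"tx":0.9,"ty":0.6},{"tx":0.9,"ty":0.6},{"tx":0.9,"ty":0.6},{"tx":0.9,"ty":0.6},{"tx":0.9,"ty":0.6},{"tx":0.9,"ty":0.6},{"tx":0.9,"ty":0.6},{"tx":0.9,"ty":0.6},{"tx":0.9,"ty":0.6},{"tx":0.9,"ty":0.6},{"tx":0.9,"ty":0.6},{"tx":1},{"tx":1},{"tx":1},{"tx":1},{"tx":1},{"tx":1}]'
```

```text
schema error: expected keys tx, ty, tz, wx, wy, wz
schema error: expected keys tx, ty, tz, wx, wy, wz
```

```bash
python3 -m creep '[{"tx":0,"ty":0,"tz":0,"wx":0,"wy":0,"wz":-1},{"tx":0,"ty":0,"tz":0,"wx":0,"wy":0,"wz":-1},{"tx":0,"ty":0,"tz":0,"wx":0,"wy":0,"wz":-1},{"tx":0,"ty":0,"tz":0,"wx":0,"wy":0,"wz":-1},{"tx":0,"ty":0,"tz":0,"wx":0,"wy":0,"wz":-1},{"tx":0,"ty":0,"tz":0,"wx":0,"wy":0,"wz":-1},{"tx":0,"ty":0,"tz":0,"wx":0,"wy":0,"wz":-1},{"tx":0,"ty":0,"tz":0,"wx":0,"wy":0,"wz":-1},{"tx":0,"ty":0,"tz":0,"wx":0,"wy":0,"wz":-1},{"tx":0,"ty":0,"tz":0,"wx":0,"wy":0,"wz":-1},{"tx":0,"ty":0,"tz":0,"wx":0,"wy":0,"wz":-1},{"tx":0,"ty":0,"tz":0,"wx":0,"wy":0,"wz":-1},{"tx":0,"ty":0,"tz":0,"wx":0,"wy":0,"wz":-0.9},{"tx":0,"ty":1,"tz":0,"wx":0,"wy":0,"wz":0},{"tx":0,"ty":1,"tz":0,"wx":0,"wy":0,"wz":0},{"tx":0,"ty":1,"tz":0,"wx":0,"wy":0,"wz":0}]' 1 40
```

```text
time_s: 1.53
tcp_pos: [212.4, -609.8, 209.4]
ee_rot: [-180.0, -0.0, 90.0]
contact_force: [0.4, -0.0, -0.2]
width: 85.4
gripper_force: 0.0
```

```bash
python3 -m creep '[{"tx":1,"ty":0.6,"tz":0,"wx":0,"wy":0,"wz":0},{"tx":1,"ty":0.6,"tz":0,"wx":0,"wy":0,"wz":0},{"tx":1,"ty":0.6,"tz":0,"wx":0,"wy":0,"wz":0},{"tx":1,"ty":0.6,"tz":0,"wx":0,"wy":0,"wz":0},{"tx":1,"ty":0.6,"tz":0,"wx":0,"wy":0,"wz":0},{"tx":1,"ty":0.6,"tz":0,"wx":0,"wy":0,"wz":0},{"tx":1,"ty":0.6,"tz":0,"wx":0,"wy":0,"wz":0},{"tx":1,"ty":0.6,"tz":0,"wx":0,"wy":0,"wz":0},{"tx":1,"ty":0.6,"tz":0,"wx":0,"wy":0,"wz":0},{"tx":1,"ty":0.6,"tz":0,"wx":0,"wy":0,"wz":0},{"tx":1,"ty":0.6,"tz":0,"wx":0,"wy":0,"wz":0},{"tx":1,"ty":0.6,"tz":0,"wx":0,"wy":0,"wz":0},{"tx":1,"ty":0.6,"tz":0,"wx":0,"wy":0,"wz":0},{"tx":1,"ty":0.6,"tz":0,"wx":0,"wy":0,"wz":0},{"tx":1,"ty":0.6,"tz":0,"wx":0,"wy":0,"wz":0},{"tx":1,"ty":0.4,"tz":0,"wx":0,"wy":0,"wz":0},{"tx":1,"ty":0,"tz":0,"wx":0,"wy":0,"wz":0},{"tx":1,"ty":0,"tz":0,"wx":0,"wy":0,"wz":0},{"tx":1,"ty":0,"tz":0,"wx":0,"wy":0,"wz":0},{"tx":1,"ty":0,"tz":0,"wx":0,"wy":0,"wz":0}]'
python3 -m creep '[{"tx":1,"ty":0,"tz":0,"wx":0,"wy":0,"wz":0},{"tx":1,"ty":0,"tz":0,"wx":0,"wy":0,"wz":0},{"tx":1,"ty":0,"tz":0,"wx":0,"wy":0,"wz":0},{"tx":1,"ty":0,"tz":0,"wx":0,"wy":0,"wz":0},{"tx":1,"ty":0,"tz":0,"wx":0,"wy":0,"wz":0},{"tx":1,"ty":0,"tz":0,"wx":0,"wy":0,"wz":0},{"tx":0,"ty":0,"tz":0,"wx":0,"wy":0,"wz":0},{"tx":0,"ty":0,"tz":0,"wx":0,"wy":0,"wz":0}]'
python3 - <<'E'
from h import *
from rig import ctrl
o=ctrl.get_obs();c=ctrl.camera('wrist');print(o['tcp_pos'],o['ee_rot'],o['joint_positions']);print(c['hand_eye'])
cv2.imwrite('pics/w1.png',c['pixels'][...,::-1])
E
```

```text
time_s: 3.2
tcp_pos: [446.2, -108.3, 209.4]
ee_rot: [-180.0, 0.0, 90.1]
contact_force: [0.8, 0.1, 0.1]
width: 85.2
gripper_force: 0.0
time_s: 3.87
tcp_pos: [446.2, 41.4, 209.5]
ee_rot: [-180.0, -0.0, 90.2]
contact_force: [-0.3, -0.8, 0.3]
width: 85.1
gripper_force: 0.0
[446.17872699  41.35076291 209.51013163] [-1.79997328e+02 -5.69079136e-03  9.01800550e+01] [ 30.07220283   8.41000724 -42.31513467 115.33368302   6.61692245
  58.59925739 -15.21357229]
[[ 3.79401781e-04 -9.54249260e-01 -2.99012049e-01  7.65004494e+01]
 [ 9.99999825e-01  2.26098927e-04  5.47292262e-04 -7.98928778e-01]
 [-4.54646933e-04 -2.99012204e-01  9.54249179e-01 -1.64443833e+02]
 [ 0.00000000e+00  0.00000000e+00  0.00000000e+00  1.00000000e+00]]
```

View pics/w1.png

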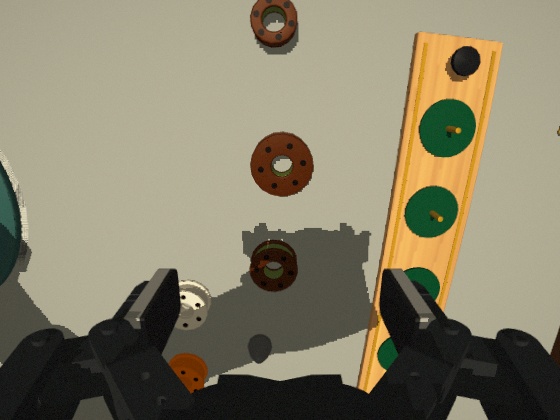

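The wrist view shows the 64 spool at (282,164), the 54 at (274,265), the 44 at (274,20), and pads at (447,128) and (431,211). I measure these once from close by.

```bash
cat >> h.py <<'E'
def wrist(ctrl):
    o=ctrl.get_obs();c=dict(ctrl.camera('wrist'));T=np.eye(4)
    T[:3,:3]=R.from_euler('xyz',o['ee_rot'],degrees=True).as_matrix();T[:3,3]=o['tcp_pos']
    T=T@np.array(c['hand_eye']);c['origin']=T[:3,3];c['orientation']=R.from_matrix(T[:3,:3]).as_euler('xyz',degrees=True)
    return o,c
def report(ctrl):
    o,c=wrist(ctrl);im=c['pixels'].astype(int);r,g,b=im[...,0],im[...,1],im[...,2]
    hsv=cv2.cvtColor(c['pixels'],cv2.COLOR_RGB2HSV)
    print(o['time_s'],o['tcp_pos'],o['width'])
    for nm,m,z in(('brown',(r>g*1.7)&(r<160)&(r>25),28),('green',(g>r*1.5)&(g>b*1.15),15)):
        for k in blobs(m,250):
            x,y,w,h=cv2.boundingRect(k)
            q=ray(c,k,z)[:,:2].astype(np.float32);(cx,cy),rad=cv2.minEnclosingCircle(q)
            if 25<2*rad<75:print(nm,(x,y,w,h),np.round([cx,cy,2*rad],1))
    return c
E
python3 - <<'E'
from h import *
from rig import ctrl
report(ctrl)
E
```

```text
3.9167 [446.22040483  40.31542441 209.41337559] 85.40592297234794
brown (169, 353, 39, 41) [ 331.7 -212.3   65.9]
brown (250, 239, 47, 51) [438.7 -58.9  61.8]
brown (251, 132, 62, 63) [447.5  53.3  64. ]
brown (250, 0, 47, 46) [439.3 186.1  44.6]
green (378, 337, 21, 32) [ 585.7 -191.1   49.6]
green (404, 267, 36, 33) [612.2 -91.8  57.1]
green (405, 185, 53, 51) [ 6.124e+02 -5.000e-01  5.950e+01]
green (0, 169, 20, 60) [136.1  12.2  70.3]
green (420, 98, 56, 58) [618.3  90.7  59.8]
```

```bash
python3 -m creep '[{"tx":0.52,"ty":0.05,"tz":1,"wx":0,"wy":0,"wz":0},{"tx":0,"ty":0,"tz":1,"wx":0,"wy":0,"wz":0},{"tx":0,"ty":0,"tz":1,"wx":0,"wy":0,"wz":0},{"tx":0,"ty":0,"tz":1,"wx":0,"wy":0,"wz":0},{"tx":0,"ty":0,"tz":1,"wx":0,"wy":0,"wz":0},{"tx":0,"ty":0,"tz":1,"wx":0,"wy":0,"wz":0},{"tx":0,"ty":0,"tz":1,"wx":0,"wy":0,"wz":0},{"tx":0,"ty":0,"tz":0.8,"wx":0,"wy":0,"wz":0},{"tx":0,"ty":0,"tz":0.5,"wx":0,"wy":0,"wz":0},{"tx":0,"ty":0,"tz":0,"wx":0,"wy":0,"wz":0},{"tx":0,"ty":0,"tz":0,"wx":0,"wy":0,"wz":0}]'
python3 -m creep '[{"tx":0,"ty":0,"tz":0,"wx":0,"wy":0,"wz":0},{"tx":0,"ty":0,"tz":0,"wx":0,"wy":0,"wz":0},{"tx":0,"ty":0,"tz":0,"wx":0,"wy":0,"wz":0},{"tx":0,"ty":0,"tz":0,"wx":0,"wy":0,"wz":0},{"tx":0,"ty":0,"tz":0,"wx":0,"wy":0,"wz":0},{"tx":0,"ty":0,"tz":0,"wx":0,"wy":0,"wz":0},{"tx":0,"ty":0,"tz":0,"wx":0,"wy":0,"wz":0},{"tx":0,"ty":0,"tz":0,"wx":0,"wy":0,"wz":0}]' -1 40
```

```text
time_s: 4.88
tcp_pos: [447.3, 52.8, 1.8]
ee_rot: [-179.9, 0.0, 90.0]
contact_force: [-0.6, 0.6, 0.4]
width: 85.6
gripper_force: 0.0
time_s: 5.55
tcp_pos: [449.0, 53.4, 4.9]
ee_rot: [179.8, 0.1, 90.0]
contact_force: [-18.2, -3.8, 75.6]
width: 36.6
gripper_force: 37.8
```

```bash
python3 - <<'E'
from h import *
from rig import ctrl
c=ctrl.camera('side');s=c['pixels'][150:290,210:380,::-1];w=ctrl.camera('wrist')['pixels'][...,::-1]
cv2.imwrite('pics/g1.png',np.hstack([cv2.resize(s,(400,330)),cv2.resize(w,(400,330))]))
E
```

```text
(no output)
```

View pics/g1.png

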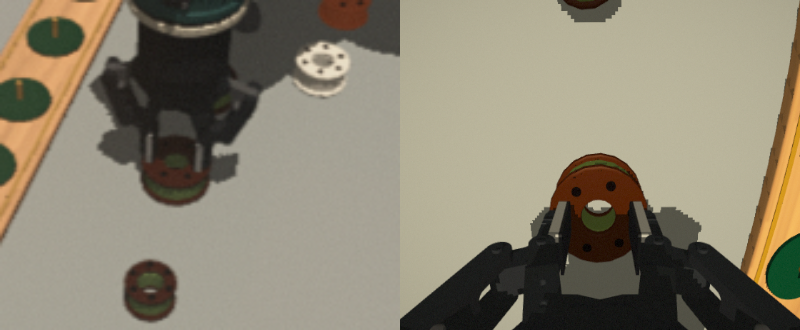

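The fingers seem to have closed over the top of the 64 spool rather than across its sides. I open, rise and look.

```bash
python3 -m creep '[{"tx":0,"ty":0,"tz":0,"wx":0,"wy":0,"wz":0},{"tx":0,"ty":0,"tz":0,"wx":0,"wy":0,"wz":0},{"tx":0,"ty":0,"tz":0,"wx":0,"wy":0,"wz":0},{"tx":0,"ty":0,"tz":0,"wx":0,"wy":0,"wz":0},{"tx":0,"ty":0,"tz":0,"wx":0,"wy":0,"wz":0},{"tx":0,"ty":0,"tz":0,"wx":0,"wy":0,"wz":0},{"tx":0,"ty":0,"tz":0,"wx":0,"wy":0,"wz":0},{"tx":0,"ty":0,"tz":0,"wx":0,"wy":0,"wz":0}]' 1 40
python3 - <<'E'
from h import *
from rig import ctrl
c=ctrl.camera('side');s=c['pixels'][150:290,210:380,::-1]
c=report(ctrl);w=c['pixels'][...,::-1]
cv2.imwrite('pics/g2.png',np.hstack([cv2.resize(s,(400,330)),cv2.resize(w,(400,330))]))
E
```

```text
time_s: 6.32
tcp_pos: [447.5, 53.5, 1.9]
ee_rot: [-180.0, -0.0, 90.0]
contact_force: [-0.7, -0.2, -0.4]
width: 85.4
gripper_force: 0.0
6.3667 [447.48942667  53.48783274   1.93722215] 85.39792016454084
brown (211, 197, 140, 141) [447.1  56.1  69.4]
green (527, 304, 33, 64) [604.4   5.   46.8]
```

View pics/g2.png

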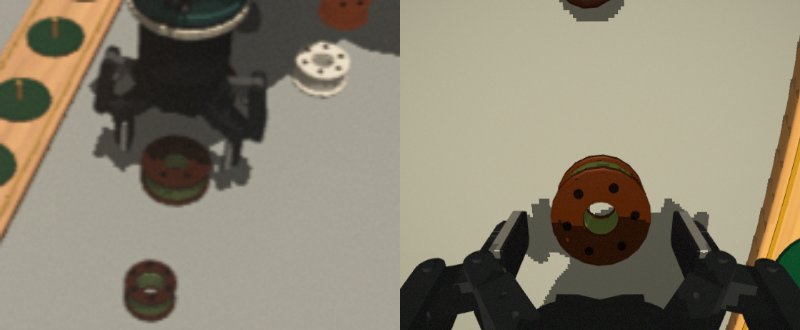

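```bash
python3 - <<'E'
from h import *
from rig import ctrl
c=ctrl.camera('side')
for z in(0,10,20,30,40,50):print(z,np.round(ray(c,[[308.6,220],[264.4,213.6]],z)[:,:2],0).tolist())
cv2.imwrite('pics/g3.png',cv2.resize(c['pixels'][170:250,235:335,::-1],(800,600),interpolation=cv2.INTER_CUBIC)[:,:,:])
E
```

```text
0 [[399.0, 21.0], [497.0, 27.0]]
10 [[398.0, 30.0], [495.0, 36.0]]
20 [[397.0, 40.0], [493.0, 45.0]]
30 [[396.0, 49.0], [491.0, 55.0]]
40 [[395.0, 58.0], [489.0, 64.0]]
50 [[395.0, 68.0], [487.0, 73.0]]
```

View pics/g3.png

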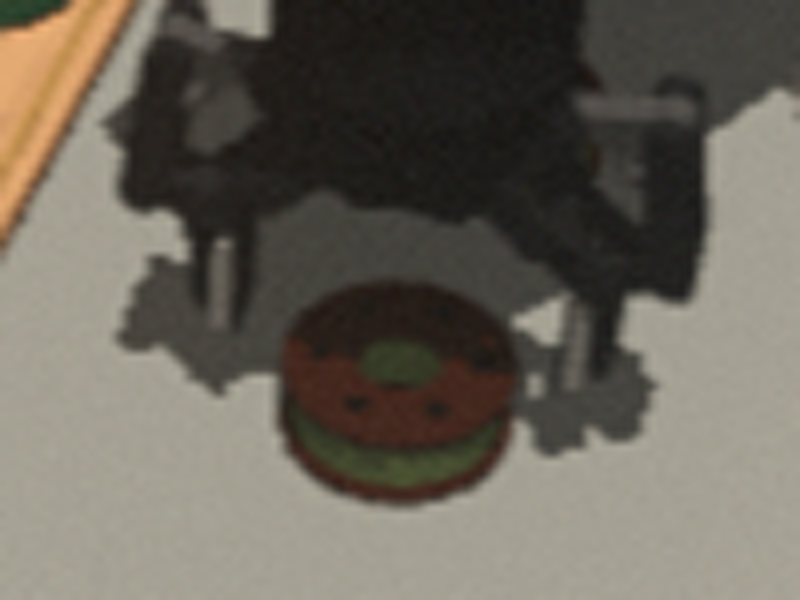

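The picture shows the pad tips at about (222,330) and (570,390) in the crop. Casting the rays puts them roughly 30 mm above the zinc although the TCP reads z=2, so they closed on top of the spool. When open, the tips stand farther back than I assumed. I go lower in guarded steps.

```bash
python3 -c "
from rig import ctrl
print(ctrl.grip_point_offset)"
python3 -m creep '[{"tx":0.02,"ty":0,"tz":0.3,"wx":0,"wy":0,"wz":0},{"tx":0,"ty":0,"tz":0.1,"wx":0,"wy":0,"wz":0},{"tx":0,"ty":0,"tz":0,"wx":0,"wy":0,"wz":0}]'
python3 -m creep '[{"tx":0,"ty":0,"tz":0.2,"wx":0,"wy":0,"wz":0},{"tx":0,"ty":0,"tz":0.1,"wx":0,"wy":0,"wz":0},{"tx":0,"ty":0,"tz":0,"wx":0,"wy":0,"wz":0}]'
```

```text
18.700000000000003
time_s: 6.72
tcp_pos: [447.0, 54.0, -8.8]
ee_rot: [-179.9, -0.0, 90.1]
contact_force: [-0.1, 0.1, -0.1]
width: 84.9
gripper_force: 0.0
time_s: 6.97
tcp_pos: [447.2, 54.0, -16.1]
ee_rot: [-180.0, -0.0, 90.1]
contact_force: [0.3, -0.2, -0.4]
width: 85.2
gripper_force: 0.0
```

```bash
python3 -m creep '[{"tx":0,"ty":0,"tz":0,"wx":0,"wy":0,"wz":0},{"tx":0,"ty":0,"tz":0,"wx":0,"wy":0,"wz":0},{"tx":0,"ty":0,"tz":0,"wx":0,"wy":0,"wz":0},{"tx":0,"ty":0,"tz":0,"wx":0,"wy":0,"wz":0},{"tx":0,"ty":0,"tz":0,"wx":0,"wy":0,"wz":0}]' -1 40
python3 - <<'E'
from h import *
from rig import ctrl
c=ctrl.camera('side')
cv2.imwrite('pics/g4.png',cv2.resize(c['pixels'][170:250,235:335,::-1],(560,420),interpolation=cv2.INTER_CUBIC))
E
```

```text
time_s: 7.38
tcp_pos: [447.6, 54.0, -15.1]
ee_rot: [180.0, 0.0, 90.0]
contact_force: [-3.2, 0.4, 10.6]
width: 61.6
gripper_force: 41.3
```

View pics/g4.png

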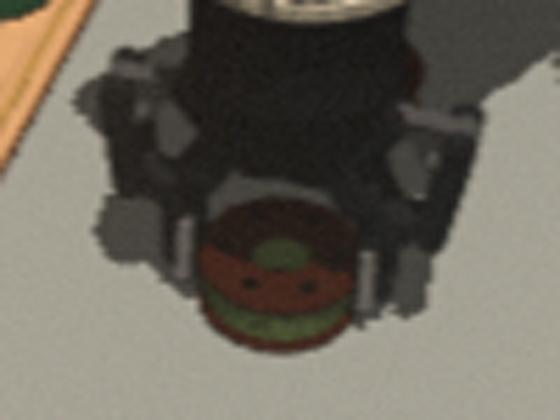

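Gripped at 61.6 mm with 41 N, pads on its sides. I lift and carry it towards the red-knob spindle.

```bash
python3 -m creep '[{"tx":0,"ty":0,"tz":-0.3,"wx":0,"wy":0,"wz":0},{"tx":0,"ty":0,"tz":-0.7,"wx":0,"wy":0,"wz":0},{"tx":0,"ty":0,"tz":-1,"wx":0,"wy":0,"wz":0},{"tx":0,"ty":0,"tz":-1,"wx":0,"wy":0,"wz":0},{"tx":-0.6,"ty":0.4,"tz":0,"wx":0,"wy":0,"wz":0},{"tx":-0.9,"ty":0.6,"tz":0,"wx":0,"wy":0,"wz":0},{"tx":-0.9,"ty":0.6,"tz":0,"wx":0,"wy":0,"wz":0},{"tx":-0.9,"ty":0.6,"tz":0,"wx":0,"wy":0,"wz":0},{"tx":-0.9,"ty":0.6,"tz":0,"wx":0,"wy":0,"wz":0},{"tx":-0.9,"ty":0.6,"tz":0,"wx":0,"wy":0,"wz":0},{"tx":-0.9,"ty":0.6,"tz":0,"wx":0,"wy":0,"wz":0},{"tx":-0.9,"ty":0.6,"tz":0,"wx":0,"wy":0,"wz":0},{"tx":-0.9,"ty":0.6,"tz":0,"wx":0,"wy":0,"wz":0},{"tx":-0.9,"ty":0.6,"tz":0,"wx":0,"wy":0,"wz":0},{"tx":-0.7,"ty":0.4,"tz":0,"wx":0,"wy":0,"wz":0},{"tx":-0.4,"ty":0,"tz":0,"wx":0,"wy":0,"wz":0},{"tx":0,"ty":0,"tz":0,"wx":0,"wy":0,"wz":0},{"tx":0,"ty":0,"tz":0,"wx":0,"wy":0,"wz":0}]'
python3 - <<'E'
from h import *
from rig import ctrl
c=report(ctrl)
s=ctrl.camera('side')['pixels'][80:220,170:340,::-1]
cv2.imwrite('pics/p1.png',np.hstack([cv2.resize(s,(400,330)),cv2.resize(c['pixels'][...,::-1],(400,330))]))
E
```

```text
time_s: 8.93
tcp_pos: [602.2, -190.6, 59.5]
ee_rot: [-180.0, -0.0, 90.0]
contact_force: [0.2, 0.9, -0.5]
width: 61.9
gripper_force: 45.1
8.9333 [ 602.18696774 -190.55979926   59.53747977] 61.941235159295594
brown (0, 0, 57, 68) [461.3 -76.   46.6]
green (233, 179, 92, 46) [ 600.8 -188.3   58.2]
green (237, 15, 105, 109) [606.8 -98.8  59.4]
```

View pics/p1.png

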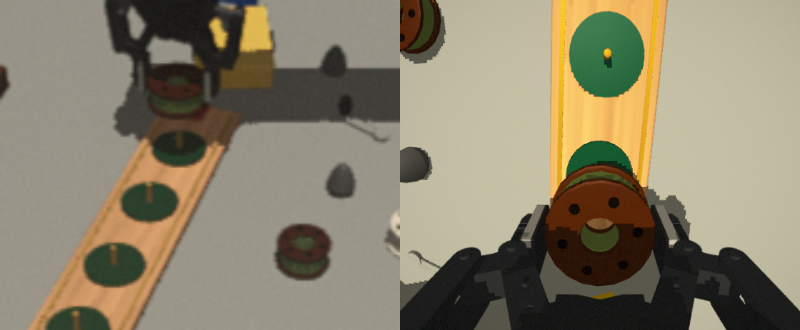

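The spool is held level above the first pad; pad 2 is measured at (606.8,-98.8), which puts seat 1 at (601,-192.6). I correct by 2 mm and lower 59.5 mm.

```bash
python3 -m creep '[{"tx":-0.08,"ty":-0.04,"tz":0.5,"wx":0,"wy":0,"wz":0},{"tx":0,"ty":0,"tz":0.7,"wx":0,"wy":0,"wz":0},{"tx":0,"ty":0,"tz":0.4,"wx":0,"wy":0,"wz":0},{"tx":0,"ty":0,"tz":0.3,"wx":0,"wy":0,"wz":0},{"tx":0,"ty":0,"tz":0.2,"wx":0,"wy":0,"wz":0},{"tx":0,"ty":0,"tz":0.15,"wx":0,"wy":0,"wz":0},{"tx":0,"ty":0,"tz":0.1,"wx":0,"wy":0,"wz":0},{"tx":0,"ty":0,"tz":0,"wx":0,"wy":0,"wz":0},{"tx":0,"ty":0,"tz":0,"wx":0,"wy":0,"wz":0}]'
```

```text
time_s: 9.78
tcp_pos: [602.0, -192.9, 1.0]
ee_rot: [180.0, 0.0, 90.1]
contact_force: [0.8, -0.0, -0.6]
width: 61.4
gripper_force: 45.1
```

```bash
python3 -m creep '[{"tx":0,"ty":0,"tz":0.04,"wx":0,"wy":0,"wz":0},{"tx":0,"ty":0,"tz":0.02,"wx":0,"wy":0,"wz":0},{"tx":0,"ty":0,"tz":0,"wx":0,"wy":0,"wz":0}]'
python3 -m creep '[{"tx":0,"ty":0,"tz":0,"wx":0,"wy":0,"wz":0},{"tx":0,"ty":0,"tz":0,"wx":0,"wy":0,"wz":0},{"tx":0,"ty":0,"tz":0,"wx":0,"wy":0,"wz":0},{"tx":0,"ty":0,"tz":0,"wx":0,"wy":0,"wz":0},{"tx":0,"ty":0,"tz":-0.5,"wx":0,"wy":0,"wz":0},{"tx":0,"ty":0,"tz":-1,"wx":0,"wy":0,"wz":0},{"tx":0,"ty":0,"tz":-1,"wx":0,"wy":0,"wz":0},{"tx":0,"ty":0,"tz":0,"wx":0,"wy":0,"wz":0},{"tx":0,"ty":0,"tz":0,"wx":0,"wy":0,"wz":0}]' 1
python3 - <<'E'
from h import *
from rig import ctrl
c=report(ctrl)
s=ctrl.camera('side')['pixels'][80:220,170:340,::-1]
cv2.imwrite('pics/p2.png',np.hstack([cv2.resize(s,(400,330)),cv2.resize(c['pixels'][...,::-1],(400,330))]))
E
```

```text
time_s: 10.03
tcp_pos: [602.2, -193.0, 0.1]
ee_rot: [180.0, 0.0, 90.0]
contact_force: [-2.6, -0.3, 7.7]
width: 61.6
gripper_force: 45.9
time_s: 10.78
tcp_pos: [602.7, -193.2, 63.9]
ee_rot: [179.8, 0.1, 90.0]
contact_force: [0.2, 0.1, -0.8]
width: 85.7
gripper_force: 0.0
10.7833 [ 602.70005785 -193.21084564   63.89304041] 85.6730416024497
brown (252, 290, 42, 41) [ 596.9 -252.4   31.7]
brown (224, 177, 109, 111) [ 601.1 -197.9   73.3]
brown (0, 0, 59, 64) [460.4 -77.   47. ]
green (237, 11, 103, 107) [606.9 -98.9  59.4]
```

View pics/p2.png

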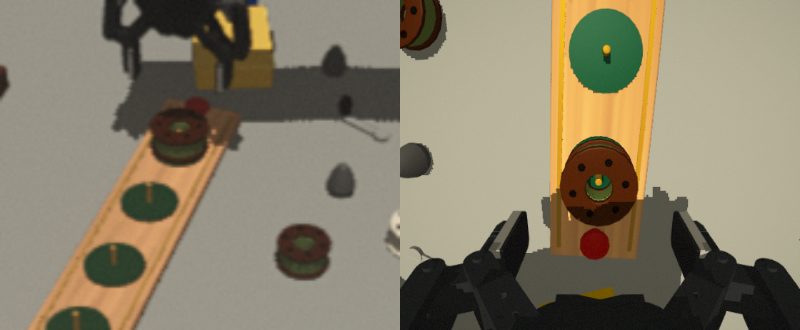

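The 64 is seated with its spindle visible in the bore, at (600,183) in the wrist view. Next is the 54 spool.

```bash
python3 -m creep '[{"tx":0.3,"ty":-0.4,"tz":0,"wx":0,"wy":0,"wz":0},{"tx":0.6,"ty":-0.8,"tz":0,"wx":0,"wy":0,"wz":0},{"tx":0.6,"ty":-0.8,"tz":0,"wx":0,"wy":0,"wz":0},{"tx":0.6,"ty":-0.8,"tz":0,"wx":0,"wy":0,"wz":0},{"tx":0.6,"ty":-0.8,"tz":0,"wx":0,"wy":0,"wz":0},{"tx":0.6,"ty":-0.8,"tz":0,"wx":0,"wy":0,"wz":0},{"tx":0.6,"ty":-0.8,"tz":0,"wx":0,"wy":0,"wz":0},{"tx":0.6,"ty":-0.8,"tz":0,"wx":0,"wy":0,"wz":0},{"tx":0.5,"ty":-0.4,"tz":0,"wx":0,"wy":0,"wz":0},{"tx":0,"ty":0,"tz":0,"wx":0,"wy":0,"wz":0},{"tx":0,"ty":0,"tz":0,"wx":0,"wy":0,"wz":0}]'
python3 - <<'E'
from h import *
from rig import ctrl
report(ctrl)
E
```

```text
time_s: 11.8
tcp_pos: [441.3, -67.8, 61.6]
ee_rot: [-180.0, -0.0, 90.1]
contact_force: [0.8, 0.4, -0.5]
width: 85.5
gripper_force: 0.0
11.8 [441.25432507 -67.78404331  61.55546672] 85.4962312551686
brown (455, 396, 32, 24) [ 592.5 -217.6   38. ]
brown (234, 173, 86, 91) [438.5 -61.9  57.6]
green (475, 223, 81, 77) [606.2 -97.8  61.3]
green (509, 73, 51, 95) [610.9  -1.3  59.5]
```

```bash
python3 -m creep '[{"tx":0.15,"ty":-0.1,"tz":0.5,"wx":0,"wy":0,"wz":0},{"tx":0,"ty":0,"tz":1,"wx":0,"wy":0,"wz":0},{"tx":0,"ty":0,"tz":0.8,"wx":0,"wy":0,"wz":0},{"tx":0,"ty":0,"tz":0.5,"wx":0,"wy":0,"wz":0},{"tx":0,"ty":0,"tz":0.3,"wx":0,"wy":0,"wz":0},{"tx":0,"ty":0,"tz":0,"wx":0,"wy":0,"wz":0},{"tx":0,"ty":0,"tz":0,"wx":0,"wy":0,"wz":0}]'
python3 -m creep '[{"tx":0,"ty":0,"tz":0,"wx":0,"wy":0,"wz":0},{"tx":0,"ty":0,"tz":0,"wx":0,"wy":0,"wz":0},{"tx":0,"ty":0,"tz":0,"wx":0,"wy":0,"wz":0},{"tx":0,"ty":0,"tz":0,"wx":0,"wy":0,"wz":0},{"tx":0,"ty":0,"tz":0,"wx":0,"wy":0,"wz":0},{"tx":0,"ty":0,"tz":0,"wx":0,"wy":0,"wz":0},{"tx":0,"ty":0,"tz":0,"wx":0,"wy":0,"wz":0}]' -1 40
```

```text
time_s: 12.43
tcp_pos: [439.4, -64.4, -15.7]
ee_rot: [-180.0, -0.0, 90.0]
contact_force: [0.7, 0.1, -0.1]
width: 85.5
gripper_force: 0.0
time_s: 13.02
tcp_pos: [439.7, -64.5, -14.7]
ee_rot: [179.9, 0.0, 90.0]
contact_force: [-4.6, 0.4, 19.7]
width: 53.5
gripper_force: 38.2
```

```bash
python3 -m creep '[{"tx":0,"ty":0,"tz":-0.3,"wx":0,"wy":0,"wz":0},{"tx":0,"ty":0,"tz":-0.7,"wx":0,"wy":0,"wz":0},{"tx":0,"ty":0,"tz":-1,"wx":0,"wy":0,"wz":0},{"tx":0,"ty":0,"tz":-1,"wx":0,"wy":0,"wz":0},{"tx":-0.1,"ty":0.5,"tz":0,"wx":0,"wy":0,"wz":0},{"tx":-0.2,"ty":0.9,"tz":0,"wx":0,"wy":0,"wz":0},{"tx":-0.2,"ty":0.9,"tz":0,"wx":0,"wy":0,"wz":0},{"tx":-0.2,"ty":0.9,"tz":0,"wx":0,"wy":0,"wz":0},{"tx":-0.2,"ty":0.9,"tz":0,"wx":0,"wy":0,"wz":0},{"tx":-0.2,"ty":0.9,"tz":0,"wx":0,"wy":0,"wz":0},{"tx":-0.2,"ty":0.9,"tz":0,"wx":0,"wy":0,"wz":0},{"tx":-0.08,"ty":0.8,"tz":0,"wx":0,"wy":0,"wz":0},{"tx":0,"ty":0,"tz":0,"wx":0,"wy":0,"wz":0},{"tx":0,"ty":0,"tz":0,"wx":0,"wy":0,"wz":0}]'
```

```text
time_s: 14.18
tcp_pos: [607.0, -98.5, 59.5]
ee_rot: [180.0, -0.0, 90.1]
contact_force: [-0.6, 0.0, -0.9]
width: 52.8
gripper_force: 42.2
```

```bash
python3 -m creep '[{"tx":0,"ty":0,"tz":0.5,"wx":0,"wy":0,"wz":0},{"tx":0,"ty":0,"tz":0.7,"wx":0,"wy":0,"wz":0},{"tx":0,"ty":0,"tz":0.4,"wx":0,"wy":0,"wz":0},{"tx":0,"ty":0,"tz":0.3,"wx":0,"wy":0,"wz":0},{"tx":0,"ty":0,"tz":0.2,"wx":0,"wy":0,"wz":0},{"tx":0,"ty":0,"tz":0.15,"wx":0,"wy":0,"wz":0},{"tx":0,"ty":0,"tz":0.1,"wx":0,"wy":0,"wz":0},{"tx":0,"ty":0,"tz":0.04,"wx":0,"wy":0,"wz":0},{"tx":0,"ty":0,"tz":0,"wx":0,"wy":0,"wz":0}]'
```

```text
time_s: 14.93
tcp_pos: [606.7, -98.6, 0.4]
ee_rot: [-180.0, 0.0, 90.1]
contact_force: [-6.6, 0.8, 12.1]
width: 53.3
gripper_force: 43.2
```

```bash
python3 -m creep '[{"tx":0,"ty":0,"tz":0,"wx":0,"wy":0,"wz":0},{"tx":0,"ty":0,"tz":0,"wx":0,"wy":0,"wz":0},{"tx":0,"ty":0,"tz":0,"wx":0,"wy":0,"wz":0},{"tx":0,"ty":0,"tz":0,"wx":0,"wy":0,"wz":0},{"tx":0,"ty":0,"tz":-0.5,"wx":0,"wy":0,"wz":0},{"tx":0,"ty":0,"tz":-1,"wx":0,"wy":0,"wz":0},{"tx":0,"ty":0,"tz":-1,"wx":0,"wy":0,"wz":0},{"tx":0,"ty":0,"tz":0,"wx":0,"wy":0,"wz":0},{"tx":0,"ty":0,"tz":0,"wx":0,"wy":0,"wz":0}]' 1
python3 - <<'E'
from h import *
from rig import ctrl
c=report(ctrl);cv2.imwrite('pics/p3.png',c['pixels'][...,::-1])
E
python3 -m creep '[{"tx":0.5,"ty":-0.3,"tz":0,"wx":0,"wy":0,"wz":0},{"tx":0.9,"ty":-0.5,"tz":0,"wx":0,"wy":0,"wz":0},{"tx":0.9,"ty":-0.5,"tz":0,"wx":0,"wy":0,"wz":0},{"tx":0.9,"ty":-0.5,"tz":0,"wx":0,"wy":0,"wz":0},{"tx":0.9,"ty":-0.5,"tz":0,"wx":0,"wy":0,"wz":0},{"tx":0.9,"ty":-0.5,"tz":0,"wx":0,"wy":0,"wz":0},{"tx":0.9,"ty":-0.5,"tz":0,"wx":0,"wy":0,"wz":0},{"tx":0.9,"ty":-0.5,"tz":0,"wx":0,"wy":0,"wz":0},{"tx":0.9,"ty":-0.5,"tz":0,"wx":0,"wy":0,"wz":0},{"tx":0.9,"ty":-0.5,"tz":0,"wx":0,"wy":0,"wz":0},{"tx":0.9,"ty":-0.5,"tz":0,"wx":0,"wy":0,"wz":0},{"tx":0.9,"ty":-0.5,"tz":0,"wx":0,"wy":0,"wz":0},{"tx":0.9,"ty":-0.5,"tz":0,"wx":0,"wy":0,"wz":0},{"tx":0.1,"ty":-0.4,"tz":0,"wx":0,"wy":0,"wz":0},{"tx":0,"ty":0,"tz":0,"wx":0,"wy":0,"wz":0},{"tx":0,"ty":0,"tz":0,"wx":0,"wy":0,"wz":0}]'
python3 - <<'E'
from h import *
from rig import ctrl
report(ctrl)
E
```

```text
time_s: 15.68
tcp_pos: [607.6, -98.8, 64.1]
ee_rot: [179.8, 0.0, 90.0]
contact_force: [-0.2, 0.0, -0.7]
width: 85.3
gripper_force: 0.0
15.6833 [607.63373586 -98.80778358  64.07237139] 85.29148840094693
brown (544, 301, 16, 65) [ 815.7 -185.8   63.6]
brown (232, 182, 92, 96) [ 605.7 -101.6   63.1]
green (234, 175, 91, 50) [606.9 -97.8  58.8]
green (239, 5, 103, 108) [613.   -0.9  59.4]
time_s: 17.07
tcp_pos: [438.3, 185.9, 61.7]
ee_rot: [-180.0, 0.0, 90.1]
contact_force: [-0.9, -0.6, -0.2]
width: 85.5
gripper_force: 0.0
17.0667 [438.26219755 185.90413504  61.67537625] 85.47424984643862
brown (248, 181, 70, 76) [439.4 191.9  48.3]
brown (59, 101, 72, 58) [331.3 246.3  43.5]
brown (209, 0, 63, 70) [417.  294.7  35.4]
green (451, 399, 38, 21) [600.6  11.6  36.2]
green (478, 304, 73, 43) [617.7  91.9  61.5]
```

View pics/p3.png

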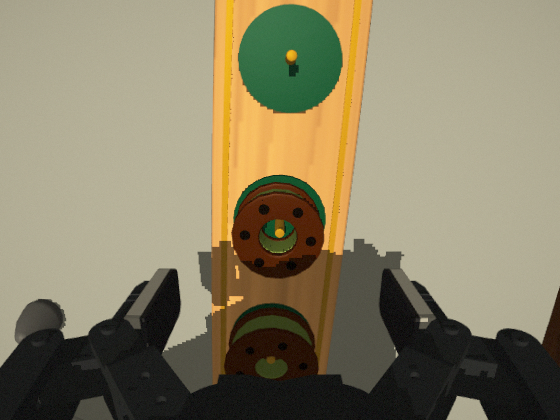

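The 54 is over its spindle and flat, bore at (278,235) with the spindle in it. Now I grasp the 44.

```bash
python3 -m creep '[{"tx":0.1,"ty":0.04,"tz":0.5,"wx":0,"wy":0,"wz":0},{"tx":0,"ty":0,"tz":1,"wx":0,"wy":0,"wz":0},{"tx":0,"ty":0,"tz":0.8,"wx":0,"wy":0,"wz":0},{"tx":0,"ty":0,"tz":0.5,"wx":0,"wy":0,"wz":0},{"tx":0,"ty":0,"tz":0.24,"wx":0,"wy":0,"wz":0},{"tx":0,"ty":0,"tz":0,"wx":0,"wy":0,"wz":0},{"tx":0,"ty":0,"tz":0,"wx":0,"wy":0,"wz":0}]'
python3 -m creep '[{"tx":0,"ty":0,"tz":0,"wx":0,"wy":0,"wz":0},{"tx":0,"ty":0,"tz":0,"wx":0,"wy":0,"wz":0},{"tx":0,"ty":0,"tz":0,"wx":0,"wy":0,"wz":0},{"tx":0,"ty":0,"tz":0,"wx":0,"wy":0,"wz":0},{"tx":0,"ty":0,"tz":0,"wx":0,"wy":0,"wz":0},{"tx":0,"ty":0,"tz":0,"wx":0,"wy":0,"wz":0},{"tx":0,"ty":0,"tz":0,"wx":0,"wy":0,"wz":0},{"tx":0,"ty":0,"tz":0,"wx":0,"wy":0,"wz":0}]' -1 30
```

```text
time_s: 17.7
tcp_pos: [440.1, 188.8, -13.8]
ee_rot: [-180.0, -0.0, 90.0]
contact_force: [0.5, -0.2, 0.9]
width: 85.5
gripper_force: 0.0
time_s: 18.37
tcp_pos: [440.3, 188.7, -13.3]
ee_rot: [179.9, 0.0, 90.0]
contact_force: [-2.0, -2.0, 12.6]
width: 42.4
gripper_force: 28.8
```

```bash
python3 -m creep '[{"tx":0,"ty":0,"tz":-0.3,"wx":0,"wy":0,"wz":0},{"tx":0,"ty":0,"tz":-0.7,"wx":0,"wy":0,"wz":0},{"tx":0,"ty":0,"tz":-1,"wx":0,"wy":0,"wz":0},{"tx":0,"ty":0,"tz":-1,"wx":0,"wy":0,"wz":0},{"tx":-0.4,"ty":0.4,"tz":0,"wx":0,"wy":0,"wz":0},{"tx":-0.8,"ty":0.7,"tz":0,"wx":0,"wy":0,"wz":0},{"tx":-0.8,"ty":0.7,"tz":0,"wx":0,"wy":0,"wz":0},{"tx":-0.8,"ty":0.7,"tz":0,"wx":0,"wy":0,"wz":0},{"tx":-0.8,"ty":0.7,"tz":0,"wx":0,"wy":0,"wz":0},{"tx":-0.8,"ty":0.7,"tz":0,"wx":0,"wy":0,"wz":0},{"tx":-0.8,"ty":0.7,"tz":0,"wx":0,"wy":0,"wz":0},{"tx":-0.8,"ty":0.7,"tz":0,"wx":0,"wy":0,"wz":0},{"tx":-0.8,"ty":0.7,"tz":0,"wx":0,"wy":0,"wz":0},{"tx":-0.8,"ty":0.7,"tz":0,"wx":0,"wy":0,"wz":0},{"tx":0,"ty":0.2,"tz":0,"wx":0,"wy":0,"wz":0},{"tx":0,"ty":0,"tz":0,"wx":0,"wy":0,"wz":0},{"tx":0,"ty":0,"tz":0,"wx":0,"wy":0,"wz":0}]'
```

```text
time_s: 19.78
tcp_pos: [612.2, -0.4, 61.2]
ee_rot: [-180.0, -0.0, 90.1]
contact_force: [0.7, 0.3, -0.1]
width: 42.1
gripper_force: 31.3
```

Lowering to TCP z of about 1.5.

```bash
python3 -m creep '[{"tx":0,"ty":0.04,"tz":0.5,"wx":0,"wy":0,"wz":0},{"tx":0,"ty":0,"tz":0.7,"wx":0,"wy":0,"wz":0},{"tx":0,"ty":0,"tz":0.4,"wx":0,"wy":0,"wz":0},{"tx":0,"ty":0,"tz":0.3,"wx":0,"wy":0,"wz":0},{"tx":0,"ty":0,"tz":0.2,"wx":0,"wy":0,"wz":0},{"tx":0,"ty":0,"tz":0.15,"wx":0,"wy":0,"wz":0},{"tx":0,"ty":0,"tz":0.1,"wx":0,"wy":0,"wz":0},{"tx":0,"ty":0,"tz":0.04,"wx":0,"wy":0,"wz":0},{"tx":0,"ty":0,"tz":0.02,"wx":0,"wy":0,"wz":0},{"tx":0,"ty":0,"tz":0,"wx":0,"wy":0,"wz":0}]'
```

```text
time_s: 20.62
tcp_pos: [613.6, -0.9, 1.8]
ee_rot: [180.0, 0.0, 90.1]
contact_force: [-7.4, -0.8, 13.7]
width: 42.5
gripper_force: 32.6
```

```bash
python3 -m creep '[{"tx":0,"ty":0,"tz":0,"wx":0,"wy":0,"wz":0},{"tx":0,"ty":0,"tz":0,"wx":0,"wy":0,"wz":0},{"tx":0,"ty":0,"tz":0,"wx":0,"wy":0,"wz":0},{"tx":0,"ty":0,"tz":0,"wx":0,"wy":0,"wz":0},{"tx":0,"ty":0,"tz":-0.5,"wx":0,"wy":0,"wz":0},{"tx":0,"ty":0,"tz":-1,"wx":0,"wy":0,"wz":0},{"tx":0,"ty":0,"tz":-1,"wx":0,"wy":0,"wz":0},{"tx":0,"ty":0,"tz":0,"wx":0,"wy":0,"wz":0},{"tx":0,"ty":0,"tz":0,"wx":0,"wy":0,"wz":0}]' 1
python3 - <<'E'
from h import *
from rig import ctrl
c=report(ctrl);cv2.imwrite('pics/p4.png',c['pixels'][...,::-1])
E
python3 -m creep '[{"tx":0.5,"ty":-0.3,"tz":0,"wx":0,"wy":0,"wz":0},{"tx":0.9,"ty":-0.6,"tz":0,"wx":0,"wy":0,"wz":0},{"tx":0.9,"ty":-0.6,"tz":0,"wx":0,"wy":0,"wz":0},{"tx":0.9,"ty":-0.6,"tz":0,"wx":0,"wy":0,"wz":0},{"tx":0.9,"ty":-0.6,"tz":0,"wx":0,"wy":0,"wz":0},{"tx":0.9,"ty":-0.6,"tz":0,"wx":0,"wy":0,"wz":0},{"tx":0.9,"ty":-0.6,"tz":0,"wx":0,"wy":0,"wz":0},{"tx":0.9,"ty":-0.6,"tz":0,"wx":0,"wy":0,"wz":0},{"tx":0.9,"ty":-0.6,"tz":0,"wx":0,"wy":0,"wz":0},{"tx":0.9,"ty":-0.6,"tz":0,"wx":0,"wy":0,"wz":0},{"tx":0.9,"ty":-0.6,"tz":0,"wx":0,"wy":0,"wz":0},{"tx":0.9,"ty":-0.6,"tz":0,"wx":0,"wy":0,"wz":0},{"tx":0.9,"ty":-0.6,"tz":0,"wx":0,"wy":0,"wz":0},{"tx":0.5,"ty":-0.4,"tz":0,"wx":0,"wy":0,"wz":0},{"tx":0,"ty":0,"tz":0,"wx":0,"wy":0,"wz":0},{"tx":0,"ty":0,"tz":0,"wx":0,"wy":0,"wz":0}]'
python3 - <<'E'
from h import *
from rig import ctrl
report(ctrl);print(ctrl.get_obs()['joint_positions'])
E
```

```text
time_s: 21.37
tcp_pos: [614.6, -1.2, 65.3]
ee_rot: [179.8, 0.0, 90.0]
contact_force: [0.3, -0.7, -0.4]
width: 85.4
gripper_force: 0.0
21.3667 [614.57518069  -1.17981207  65.31810957] 85.43260168848676
brown (229, 315, 78, 66) [606.  -97.8  66.1]
brown (241, 189, 74, 80) [613.   -3.2  52.7]
green (231, 308, 79, 49) [607.1 -97.2  59.6]
green (233, 174, 91, 70) [ 6.13e+02 -3.00e-01  5.94e+01]
green (237, 18, 102, 105) [618.7  90.3  59.4]
time_s: 22.75
tcp_pos: [414.5, 294.3, 62.8]
ee_rot: [-179.9, 0.0, 90.2]
contact_force: [0.3, -0.2, -0.2]
width: 85.5
gripper_force: 0.0
22.75 [414.53884837 294.29553911  62.81246916] 85.50448888331921
brown (123, 257, 59, 44) [329.2 255.3  45.7]
brown (257, 189, 54, 61) [416.6 299.9  38.9]
[ -7.32104886  28.68311697 -38.42609605 114.5865581   24.9084012
  45.06952739 -60.24277167]
```

View pics/p4.png

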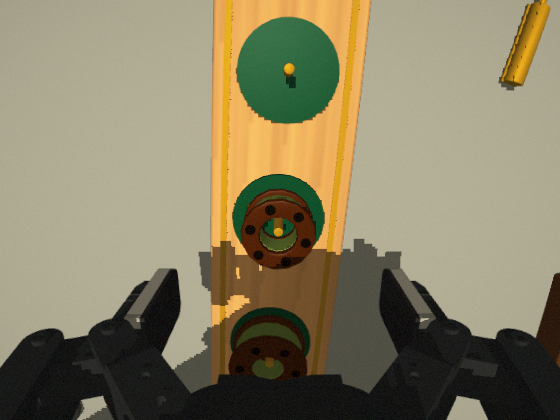

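The 44 is seated, with its spindle in the bore at (278,232). Seat 4 is at (618.6,90.4). Now I grasp the 34.

```bash
python3 -m creep '[{"tx":0.08,"ty":0.08,"tz":0.5,"wx":0,"wy":0,"wz":0},{"tx":0,"ty":0,"tz":1,"wx":0,"wy":0,"wz":0},{"tx":0,"ty":0,"tz":0.8,"wx":0,"wy":0,"wz":0},{"tx":0,"ty":0,"tz":0.5,"wx":0,"wy":0,"wz":0},{"tx":0,"ty":0,"tz":0.2,"wx":0,"wy":0,"wz":0},{"tx":0,"ty":0,"tz":0,"wx":0,"wy":0,"wz":0},{"tx":0,"ty":0,"tz":0,"wx":0,"wy":0,"wz":0}]'
python3 -m creep '[{"tx":0,"ty":0,"tz":0,"wx":0,"wy":0,"wz":0},{"tx":0,"ty":0,"tz":0,"wx":0,"wy":0,"wz":0},{"tx":0,"ty":0,"tz":0,"wx":0,"wy":0,"wz":0},{"tx":0,"ty":0,"tz":0,"wx":0,"wy":0,"wz":0},{"tx":0,"ty":0,"tz":0,"wx":0,"wy":0,"wz":0},{"tx":0,"ty":0,"tz":0,"wx":0,"wy":0,"wz":0},{"tx":0,"ty":0,"tz":0,"wx":0,"wy":0,"wz":0},{"tx":0,"ty":0,"tz":0,"wx":0,"wy":0,"wz":0},{"tx":0,"ty":0,"tz":0,"wx":0,"wy":0,"wz":0}]' -1 25
```

```text
time_s: 23.38
tcp_pos: [418.0, 295.8, -11.4]
ee_rot: [-180.0, -0.0, 90.0]
contact_force: [-0.3, -0.1, 0.9]
width: 85.6
gripper_force: 0.0
time_s: 24.13
tcp_pos: [418.1, 295.8, -11.2]
ee_rot: [180.0, -0.0, 90.1]
contact_force: [-1.7, -1.0, 8.4]
width: 33.0
gripper_force: 24.0
```

```bash
python3 -m creep '[{"tx":0,"ty":0,"tz":-0.3,"wx":0,"wy":0,"wz":0},{"tx":0,"ty":0,"tz":-0.7,"wx":0,"wy":0,"wz":0},{"tx":0,"ty":0,"tz":-1,"wx":0,"wy":0,"wz":0},{"tx":0,"ty":0,"tz":-1,"wx":0,"wy":0,"wz":0},{"tx":-0.4,"ty":0.4,"tz":0,"wx":0,"wy":0,"wz":0},{"tx":-0.8,"ty":0.8,"tz":0,"wx":0,"wy":0,"wz":0},{"tx":-0.8,"ty":0.8,"tz":0,"wx":0,"wy":0,"wz":0},{"tx":-0.8,"ty":0.8,"tz":0,"wx":0,"wy":0,"wz":0},{"tx":-0.8,"ty":0.8,"tz":0,"wx":0,"wy":0,"wz":0},{"tx":-0.8,"ty":0.8,"tz":0,"wx":0,"wy":0,"wz":0},{"tx":-0.8,"ty":0.8,"tz":0,"wx":0,"wy":0,"wz":0},{"tx":-0.8,"ty":0.8,"tz":0,"wx":0,"wy":0,"wz":0},{"tx":-0.8,"ty":0.8,"tz":0,"wx":0,"wy":0,"wz":0},{"tx":-0.8,"ty":0.8,"tz":0,"wx":0,"wy":0,"wz":0},{"tx":-0.6,"ty":0.4,"tz":0,"wx":0,"wy":0,"wz":0},{"tx":0,"ty":0,"tz":0,"wx":0,"wy":0,"wz":0},{"tx":0,"ty":0,"tz":0,"wx":0,"wy":0,"wz":0}]'
```

```text
time_s: 25.55
tcp_pos: [618.1, 90.1, 63.4]
ee_rot: [-180.0, -0.0, 90.0]
contact_force: [-0.1, 1.0, -0.5]
width: 32.9
gripper_force: 25.0
```

```bash
python3 -m creep '[{"tx":0.01,"ty":0.02,"tz":0.5,"wx":0,"wy":0,"wz":0},{"tx":0,"ty":0,"tz":0.7,"wx":0,"wy":0,"wz":0},{"tx":0,"ty":0,"tz":0.4,"wx":0,"wy":0,"wz":0},{"tx":0,"ty":0,"tz":0.3,"wx":0,"wy":0,"wz":0},{"tx":0,"ty":0,"tz":0.2,"wx":0,"wy":0,"wz":0},{"tx":0,"ty":0,"tz":0.15,"wx":0,"wy":0,"wz":0},{"tx":0,"ty":0,"tz":0.1,"wx":0,"wy":0,"wz":0},{"tx":0,"ty":0,"tz":0.04,"wx":0,"wy":0,"wz":0},{"tx":0,"ty":0,"tz":0.02,"wx":0,"wy":0,"wz":0},{"tx":0,"ty":0,"tz":0,"wx":0,"wy":0,"wz":0}]'
```

```text
time_s: 26.38
tcp_pos: [618.5, 91.4, 3.9]
ee_rot: [180.0, 0.0, 90.1]
contact_force: [-4.6, 0.1, 8.1]
width: 32.9
gripper_force: 25.7
```

Contact is at the expected height (3.9 against about 3.8). I release, retreat and check.

```bash
python3 -m creep '[{"tx":0,"ty":0,"tz":0,"wx":0,"wy":0,"wz":0},{"tx":0,"ty":0,"tz":0,"wx":0,"wy":0,"wz":0},{"tx":0,"ty":0,"tz":0,"wx":0,"wy":0,"wz":0},{"tx":0,"ty":0,"tz":0,"wx":0,"wy":0,"wz":0},{"tx":0,"ty":0,"tz":0,"wx":0,"wy":0,"wz":0},{"tx":0,"ty":0,"tz":-0.5,"wx":0,"wy":0,"wz":0},{"tx":0,"ty":0,"tz":-1,"wx":0,"wy":0,"wz":0},{"tx":0,"ty":0,"tz":-1,"wx":0,"wy":0,"wz":0},{"tx":0,"ty":0,"tz":-1,"wx":0,"wy":0,"wz":0},{"tx":0,"ty":-1,"tz":-1,"wx":0,"wy":0,"wz":0},{"tx":0,"ty":-1,"tz":-1,"wx":0,"wy":0,"wz":0},{"tx":0,"ty":-1,"tz":-1,"wx":0,"wy":0,"wz":0},{"tx":0,"ty":-1,"tz":0,"wx":0,"wy":0,"wz":0},{"tx":0,"ty":-1,"tz":0,"wx":0,"wy":0,"wz":0},{"tx":0,"ty":0,"tz":0,"wx":0,"wy":0,"wz":0},{"tx":0,"ty":0,"tz":0,"wx":0,"wy":0,"wz":0}]' 1
python3 - <<'E'
from h import *
from rig import ctrl
s=ctrl.camera('side')['pixels'][100:270,150:320,::-1];c=report(ctrl)
cv2.imwrite('pics/p5.png',np.hstack([cv2.resize(s,(400,400)),cv2.resize(c['pixels'][...,::-1],(400,400))]))
E
```

```text
time_s: 27.72
tcp_pos: [493.1, 90.8, 166.7]
ee_rot: [179.9, 0.1, 90.1]
contact_force: [0.6, 0.0, 0.1]
width: 85.7
gripper_force: 0.0
27.7667 [493.84271199  90.87262869 166.42826099] 85.4353268666092
brown (358, 331, 40, 54) [ 601.4 -100.3   72.3]
brown (377, 254, 51, 35) [615.6   0.9  57.4]
brown (396, 166, 45, 43) [619.2  90.8  45.3]
brown (56, 0, 52, 30) [331.8 242.6  45.4]
green (368, 244, 57, 49) [6.123e+02 2.000e-01 5.910e+01]
green (382, 153, 61, 61) [618.2  90.8  59.3]
```

View pics/p5.png

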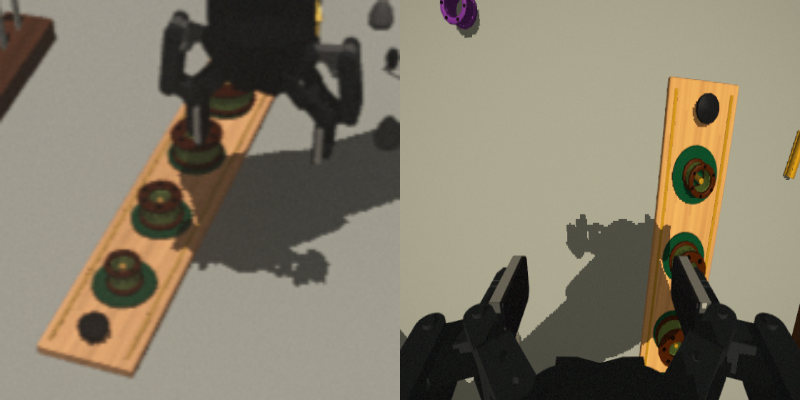

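All four spools sit flat on their pads in falling order from the red knob to the black one, with the smallest at (122,272) in the side view. The gripper is clear.

```bash
python3 -c "
from rig import ctrl
print(ctrl.finish_job())"
```

```text
the job is handed in; nothing more can be done
None
```

The four brown spools lie flat on their spindles in order 64, 54, 44, 34 from the red knob, the reel and look-alikes were left alone, and the job was handed in at about 28 s; my first grasp closed on top of the 64 (about 76 N on the wrist) and was redone lower, so a judge could count that press, though the spool did not visibly move.

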